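# Load the spring cup magazine and hold it down

## Task

Load the spring-loaded cup magazine: nest the blue mixing cup upside down over the white cup on its carrier, then the orange cup over the blue one, both fully seated. Then push the stack straight down until the red pointer stands in the green band of the scale (20 to 30 mm of travel, best at 25) and finish while still holding it there against the spring, so that a colleague can fit the cover. Leave the other things on the bench where they are.

Things in the scene. Friction and masses are not known exactly. Their poses are not given: they have to be found in the camera images.
- blue_cup_mid (a point): Blue plastic mixing cup, standing upside down on the bench (closed end up): 48 mm tall, outside diameter 38 mm at the flat closed top, widening evenly to 58 mm at the open mouth below (48 mm half-way up); wall 2.5 mm; about 40 g. The point is on the cup's axis, half-way up (24 mm below the top); z points up out of the closed end. 
- orange_cup_mid (a point): Orange cup, the same in shape, size, weight and stance as the blue one. The point is on its axis, half-way up (24 mm below the top); z points up out of the closed end.
- seat_cup_mid (a point): White cup of the same shape, upside down, fixed to the magazine's carrier and moving with it. The point is on its axis, half-way up (24 mm below its top), 134 mm above the bench when the carrier is up; z points up. A cup fully nested over another rests on it by a boss inside its closed end and sits 20 mm higher, with about 1.5 mm of play all round.
- magazine: Cup magazine fixed to the bench: 104 mm square base plate, spring housing, grey carrier disc (68 mm across, top at 110 mm). Origin under its centre, on the cups' axis. At its +y side, 47 to 77 mm from the axis, stands a white scale plate, 118 mm tall, lower than the nested cups; the carrier's red pointer runs in front of it.
- carrier (a joint): Travel of the magazine's spring carrier, straight down, in m: 0 up (as it stands at the start), 0.040 at the bottom stop. It takes 5 N to start it moving and 0.25 N more for each mm (about 11 N at 25 mm); it springs back up when let go. The green band on the scale is 0.020 to 0.030, the red band below it 0.031 to 0.041.
- wax_tin: red and white round tin, 67 mm across, 70 mm tall, a bystander standing on the bench, origin under its centre. To be left alone.
- angle_gauge: white and black digital angle gauge, 36x62x59 mm, a bystander standing on the bench, origin under its centre. To be left alone.
- tape_measure: yellow tape measure, 37x78x64 mm, a bystander standing on the bench, origin under its centre. To be left alone.
There are look-alikes about, which are no part of the job. Of the things that look like the part that bears blue_cup_mid, the middle-sized one is meant.

How it is judged:
By the outcome, as a careful person would: the job done as asked, in the order asked, and still so for the second after the job is handed in, while the arm keeps its last pose, push and grip.
It also fails if it takes over 61 s, if anything falls off the work surface, if the arm or the gripper's body presses on something with over 40 N, if the wrist force passes 120 N, or if a joint passes its speed limit or range.

## Robot

A 6-joint arm with a two-finger parallel gripper is mounted at the origin on a cart in front of the work surface, level with it; the furniture and walls round the work are solid. World frame = base frame: x ahead of the robot, y to its left, z up, the work surface at z = 0. Lengths are in m, angles in rad, forces in N, time in s.
With the tool pointing down it reaches from about 0.3 to 0.875 m from the base axis. Payload 6.4 kg.
Tool frame: the origin (TCP) lies between the finger pads; the fingertips stand 8 mm ahead of it and the grasp point (between the pads) lies 11 mm behind it (ctrl.finger_overhang is the distance from the TCP to the fingertips, in m); z points along the fingers, y is the line along which they close (so a half turn about z gives the same grasp; the last joint's range is limited). The gripper opens to 85 mm and grips with 20 to 120 N. Pads are 22 mm wide; open, the fingers measure 114 mm over their backs; the gripper's body (76 mm by 85 mm) begins 54 mm behind the grasp point. The pads swing forward as they close: fully open they stand 13 mm farther back than shut.
Start: joints at [-1.416, 0.181, 1.607, -0, 1.354, -0.206], TCP at [0.203, -0.538, 0.239] pointing down, gripper open.
Joint ranges: [-2.99, 2.99], [-0.89, 2.07], [0.3, 2.58], [-1.14, 4.28], [0, 2.63], [-3.12, 3.12]. Speed limits (rad/s): [2.57, 2.57, 3.01, 3.14, 3.14, 3.14].

## Interface

Orientations are given as a unit quaternion [w, x, y, z].
In Python, from bench import ctrl, camera gives the robot as it stands.
- The arm moves only by the shell command python3 -m pendant 'ROWS' [OPENING]. ROWS is JSON, a list of rows, each a list of 6 numbers: the shift along the world's x, y, z normalised to -1 to 1, where 1 is 200 mm, then the turn, a rotation vector about the world's x, y, z normalised to -1 to 1, where 1 is pi/2 rad. In form: [[dx, dy, dz, rx, ry, rz], ...]. A call has exactly 10 rows; each row shifts and turns the commanded pose from where the row before left it; what a row does not reach is not made up. A row lasts 1/8 s, in which the tool goes at most 62.5 mm and 10.7 degrees, less where a joint would pass 70% of its speed; a pose out of reach is approached as far as the arm can. A call with a number of a shift or a turn outside -1 to 1 is refused whole. A call with a gripper value outside its range is refused whole. OPENING is the opening, from -1 (shut) to 1 (fully open), set as the call begins (- or left out, the last holds). The fingers move at their own pace and stop on an object; the grip force is fixed at half the most. Time passes only in rows, so rows that do not move let the fingers close, or fill a call up. It gives the time, the measured TCP pose, the force, the opening and the grip force at its end, in the units of the state.
- ctrl.get_obs(): the state, without advancing time (a new reading comes with each control period).
- camera(name): name is "side" or "top"; returns a dict with "color" (420x560x3 uint8, blue, green, red), "fx", "fy", "cx", "cy" (pixels), "distortion" ([k1, k2, p1, p2, k3] as OpenCV has them; the pictures are not rectified), "xyz" and "rotation" of the camera in the world. Camera axes: x right, y down, z forward; pixel columns grow to the right and rows downward; lengths in m; the calibration is good to about 2 mm. A picture is of the moment at which its call begins. There is no depth.
- ctrl.hand_in(): hands the job in; it is judged then, once.
The state is a dict: "time_s": time; "q": joint angles; "dq": joint speeds; "joint_efforts": joint torques, N m; "eef_pos": TCP position; "eef_rot": TCP orientation; "wrist_force": force on the tool from outside, world axes, zero at the start; "torque": the same for the moment, N m; "opening": opening from 0.0 (shut) to 1.0 (fully open); "grasp_force": force on a finger pad.
Only numpy, scipy, OpenCV 4.12 (cv2) and the standard library are available. Lean on these libraries where they do the work, as an engineer would, in place of code of your own. Each camera call takes 0.05 s, during which the arm holds its last target. There are 200 camera calls.

## Working session

There is one attempt and no reset: what is moved stays moved. The work goes in short steps, Python scripts to look and compute and a shell command to move; the robot and the scene stay as the last step left them, time stands still between calls to the robot, and variables do not carry over. Pictures are saved under pics/ and viewed, at most 10 in all, crops included, and the job is handed in when it is done.

```bash
ls; mkdir -p pics
cat > h.py <<'E'
import numpy as np, cv2
from bench import ctrl, camera
def K(c): return np.array([[c["fx"],0,c["cx"]],[0,c["fy"],c["cy"]],[0,0,1.]])
def ray(c,u,v):
    p=cv2.undistortPoints(np.array([[[u,v]]],float),K(c),np.array(c["distortion"],float))[0,0]
    R=np.array(c["rotation"],float)
    return np.array(c["xyz"]),R@np.array([p[0],p[1],1.])
def atz(c,u,v,z):
    o,d=ray(c,u,v); return o+d*(z-o[2])/d[2]
def proj(c,P):
    R=np.array(c["rotation"],float); t=-R.T@np.array(c["xyz"])
    return cv2.projectPoints(np.array(P,float).reshape(-1,1,3),cv2.Rodrigues(R.T)[0],t,K(c),np.array(c["distortion"],float))[0][:,0]
E
python3 - <<'E'
from h import *
for n in("top","side"):
    c=camera(n); cv2.imwrite(f"pics/{n}0.png",cv2.resize(c["color"],(784,588),interpolation=cv2.INTER_CUBIC)); print(n,c["xyz"],np.round(c["rotation"],3).tolist(),c["fx"])
print(ctrl.get_obs())
E
```

```text
pics
top [ 0.26268003 -0.23259859  1.50865977] [-0.058, 0.71, -0.701, 0.045] 537.5466789896903
side [ 0.08943933 -1.12691317  0.4739383 ] [-0.561, 0.808, -0.143, 0.11] 425.9963314267224
{'time_s': 0.1, 'q': array([-1.41629381e+00,  1.81473515e-01,  1.60791133e+00, -2.52716586e-05,
        1.35378139e+00, -2.06332278e-01]), 'dq': array([ 0.00220273, -0.00177803, -0.00271915, -0.00143706, -0.00021978,
        0.00105052]), 'joint_efforts': array([ 1.88544104e-04, -4.45883131e+01, -3.52236557e+01, -2.68851645e-04,
        4.22600584e-03,  2.12771505e-05]), 'eef_pos': array([ 0.20292276, -0.53748804,  0.23846882]), 'eef_rot': array([-7.86841863e-04,  9.83768086e-01,  1.79442842e-01,  8.05402897e-06]), 'wrist_force': array([-0.03550528,  0.53097337,  0.46945436]), 'torque': array([-0.00808796,  0.00795921,  0.00080149]), 'grasp_force': 0.0, 'opening': 1.0001366635814117}
```

View pics/top0.png

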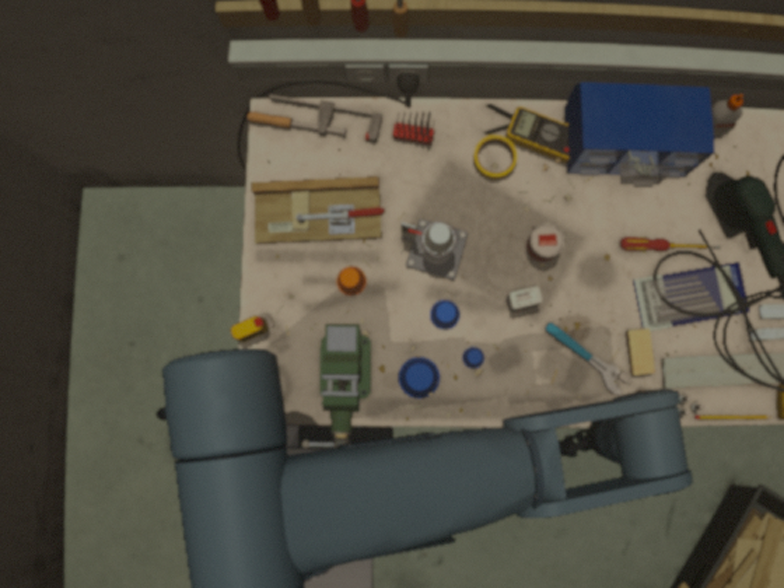

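View pics/side0.png

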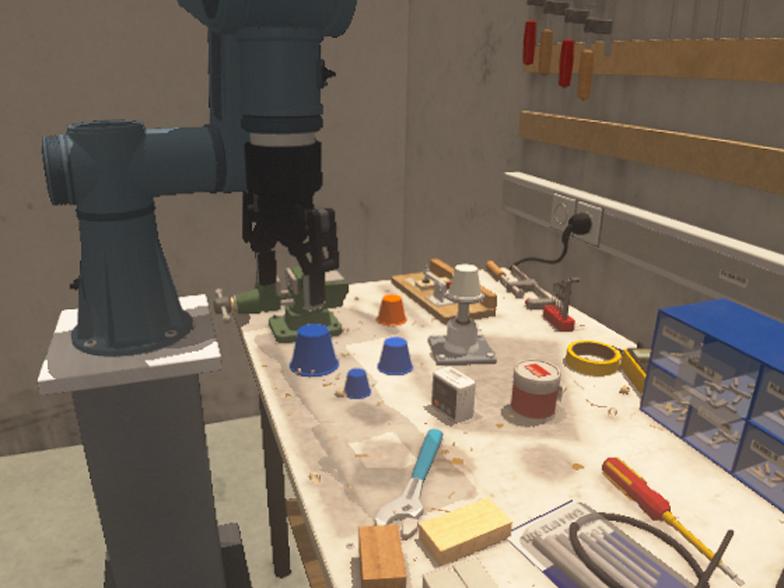

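The look-alikes in the top view (784 px picture) are three blue cups: large at (419,377), middle at (445,313) and small at (473,357). There is one orange cup at (351,280). The white seat cup is at (440,237), with its scale plate on the left (+y). I choose the middle blue cup and check it in a crop.

Run:
```python
from h import *
c=camera("top"); s=camera("side")
im=c["color"][150:290,230:420]; cv2.imwrite("pics/crop1.png",cv2.resize(im,None,fx=4,fy=4,interpolation=cv2.INTER_CUBIC))
for nm,cc in(("top",c),("side",s)):
  hsv=cv2.cvtColor(cc["color"],cv2.COLOR_BGR2HSV)
  for col,lo,hi in(("blue",(105,120,40),(125,255,255)),("orange",(5,150,80),(16,255,255))):
    m=cv2.inRange(hsv,lo,hi); n,l,st,ce=cv2.connectedComponentsWithStats(m)
    for i in range(1,n):
        if 100<st[i,4]<3000: 
            x,y,w,h,a=st[i]; print(nm,col,st[i],ce[i].round(1), atz(c,*ce[i],.024).round(4)[:2] if nm=="top" else "")
            if nm=="top":
              print("  diam@mouth", np.linalg.norm(atz(c,x,y+h/2,0)-atz(c,x+w,y+h/2,0)).round(3))
# seat guess
P=atz(c,440/1.4,237/1.4,.158); print("seat",P, "top-cam proj axis pts",proj(c,[[P[0],P[1],z] for z in(.158,.11,0)]), proj(s,[[P[0],P[1],z] for z in(.158,.11,0)]))
```

```text
Traceback (most recent call last):
  File "h.py", line 9, in atz
    o,d=ray(c,u,v); return o+d*(z-o[2])/d[2]
        ~~~^^^^^^^
  File "h.py", line 7, in ray
    return np.array(c["xyz"]),R@np.array([p[0],p[1],1.])
                              ~^~~~~~~~~~~~~~~~~~~~~~~~~
ValueError: matmul: Input operand 1 has a mismatch in its core dimension 0, with gufunc signature (n?,k),(k,m?)->(n?,m?) (size 3 is different from 4)
```

View pics/crop1.png

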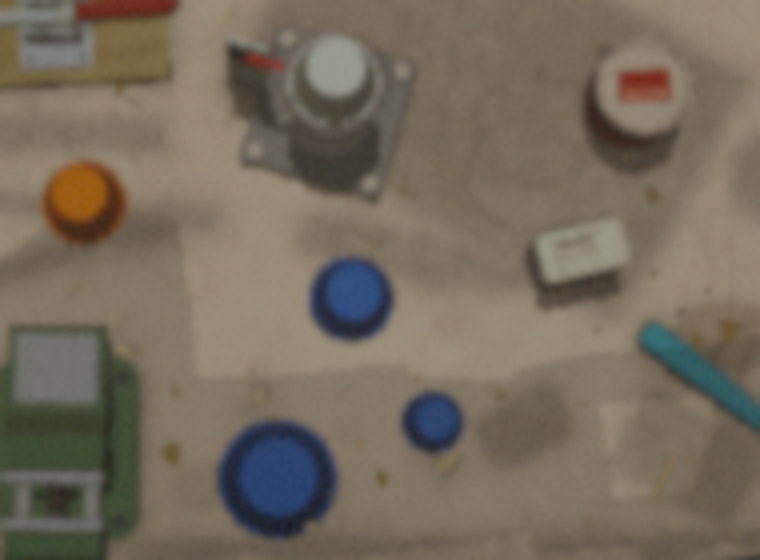

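The crop confirms the middle blue cup, with its mouth at crop (351,299) and its top at (354,292). The orange cup's mouth is at (84,202) and its top at (81,193). The seat top is at (336,66), the plate holes centre on (328.5,110), and the red pointer is at (265,62). The rotation turns out to be a quaternion, so I'm fixing the helper.

```bash
sed -i 's/np.array(c\["rotation"\],float)/RR(c)/' h.py
cat >> h.py <<'E'
from scipy.spatial.transform import Rotation
def RR(c):
    w,x,y,z=c["rotation"]; return Rotation.from_quat([x,y,z,w]).as_matrix()
E
python3 - <<'E'
from h import *
c=camera("top"); s=camera("side")
g=lambda u,v,z: atz(c,230+u/4-.375,150+v/4-.375,z).round(4)[:2]
print("blue",g(351,299,0),g(354,292,.048),"mouth w",np.linalg.norm(g(310,299,0)-g(393,299,0)))
print("orange",g(84,202,0),g(81,193,.048),"mouth w",np.linalg.norm(g(43,202,0)-g(125,202,0)))
print("seat",g(336,66,.158),g(328.5,110,.01), "top w",np.linalg.norm(g(307,66,.158)-g(366,66,.158)))
print("holes",[g(*p,.01).tolist() for p in((288,38),(402,70),(370,184),(254,150))], "plate ptr",g(240,45,.118))
b,o,m=g(354,292,.048),g(81,193,.048),g(336,66,.158)
print("side px*1.4",(proj(s,[[*b,0],[*b,.048],[*o,0],[*o,.048],[*m,.11],[*m,.158]])*1.4).round(0).tolist())
print("tin",g(643,90,.07),"gauge",g(580,250,.059),"vise",g(58,365,.08))
im=s["color"][170:280,220:370]; cv2.imwrite("pics/crop2.png",cv2.resize(im,None,fx=5,fy=5,interpolation=cv2.INTER_CUBIC))
E
```

```text
blue [ 0.4228 -0.2985] [ 0.4225 -0.2984] mouth w 0.05850418788428739
orange [ 0.4898 -0.1085] [ 0.4888 -0.1102] mouth w 0.05850418788428738
seat [ 0.5561 -0.2813] [ 0.5562 -0.2814] top w 0.0378033067336708
holes [[0.6082, -0.2523], [0.5859, -0.3336], [0.5034, -0.3111], [0.5268, -0.2289]] plate ptr [ 0.5783 -0.2191]
side px*1.4 [[395.0, 369.0], [395.0, 343.0], [391.0, 321.0], [392.0, 299.0], [465.0, 295.0], [466.0, 269.0]]
tin [ 0.5612 -0.4951] gauge [ 0.4517 -0.452 ] vise [ 0.3676 -0.1001]
```

View pics/crop2.png

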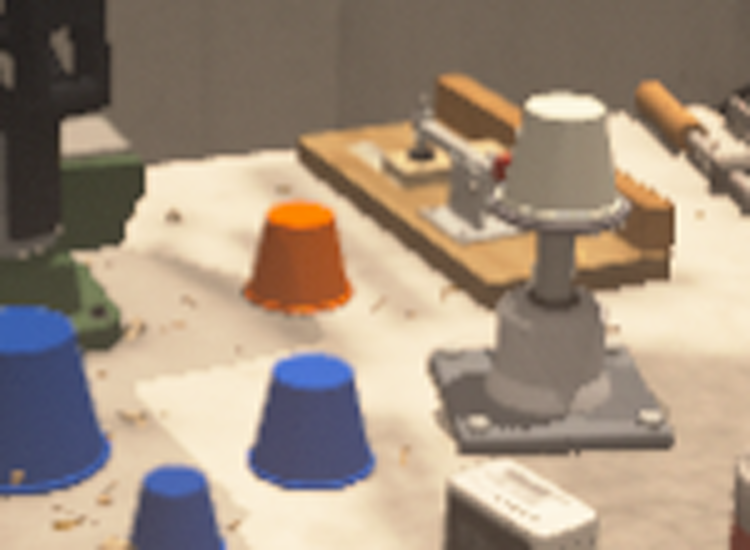

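All heights and sizes agree: mouth about 58 mm, top about 38 mm, and the side view projects to within 2 px. Blue is at (0.4225,-0.2984), orange at (0.489,-0.110) and the seat at (0.556,-0.281). The current tool yaw (closing line about -69°) clears everything, so I go above blue.

```bash
python3 -m pendant '[[0.137,0.15,0,0,0,0],[0.137,0.15,0,0,0,0],[0.137,0.15,0,0,0,0],[0.137,0.149,-0.1,0,0,0],[0.137,0.149,-0.15,0,0,0],[0.137,0.149,-0.15,0,0,0],[0.137,0.149,-0.15,0,0,0],[0.137,0.149,-0.14,0,0,0],[0,0,0,0,0,0],[0,0,0,0,0,0]]' 1
python3 - <<'E'
from h import *
o=ctrl.get_obs(); print(o["eef_pos"])
c=camera("top"); s=camera("side")
a=cv2.resize(s["color"][150:280,190:340],(750,650)[:2]); a=cv2.resize(s["color"][160:270,190:340],None,fx=5,fy=5,interpolation=cv2.INTER_CUBIC); cv2.imwrite("pics/s1.png",a)
E
```

```text
time_s: 1.55
eef_pos: [0.4224, -0.2993, 0.1016]
eef_rot: [0.0, 0.984, 0.18, 0.0]
wrist_force: [0.4, -0.0, 0.5]
opening: 1.002
grasp_force: 0.0
[ 0.42237742 -0.29934071  0.10160472]
```

View pics/s1.png

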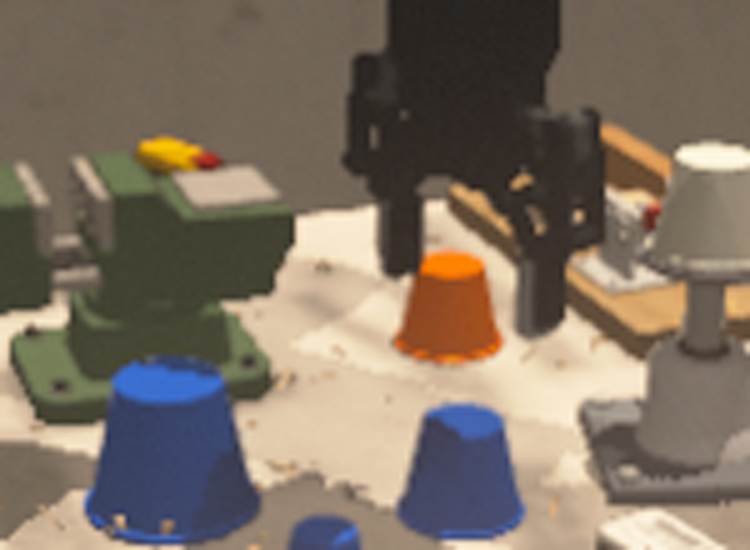

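Fingertips at crop (400,270) and (540,330) straddle blue's top at (465,420), so the gripper is centred. Next I descend and close.

```bash
python3 -m pendant '[[0,0.004,-0.05,0,0,0],[0,0,-0.07,0,0,0],[0,0,-0.08,0,0,0],[0,0,-0.08,0,0,0],[0,0,-0.08,0,0,0],[0,0,-0.05,0,0,0],[0,0,-0.025,0,0,0],[0,0,0,0,0,0],[0,0,0,0,0,0],[0,0,0,0,0,0]]' 1
python3 -m pendant '[[0,0,0,0,0,0],[0,0,0,0,0,0],[0,0,0,0,0,0],[0,0,0,0,0,0],[0,0,0,0,0,0],[0,0,0,0,0,0],[0,0,0,0,0,0],[0,0,0,0,0,0],[0,0,0,0,0,0],[0,0,0,0,0,0]]' -1
```

```text
time_s: 2.9
eef_pos: [0.4225, -0.2985, 0.0148]
eef_rot: [0.0, 0.984, 0.179, 0.0]
wrist_force: [0.1, -0.6, -0.2]
opening: 1.001
grasp_force: 0.0
time_s: 4.15
eef_pos: [0.4228, -0.299, 0.0153]
eef_rot: [0.001, 0.984, 0.18, 0.0]
wrist_force: [-1.2, -0.1, 7.3]
opening: 0.573
grasp_force: 60.2
```

```bash
python3 -m pendant '[[0,0,0.03,0,0,0],[0,0,0.08,0,0,0],[0,0,0.12,0,0,0],[0,0,0.16,0,0,0],[0,0,0.16,0,0,0],[0,0,0.16,0,0,0],[0,0,0.14,0,0,0],[0,0,0.1,0,0,0],[0,0,0,0,0,0],[0,0,0,0,0,0]]'
python3 -m pendant '[[0.05,0.006,0,0,0,0],[0.1,0.012,0,0,0,0],[0.12,0.016,0,0,0,0],[0.12,0.016,0,0,0,0],[0.12,0.016,0,0,0,0],[0.1,0.013,0,0,0,0],[0.058,0.007,0,0,0,0],[0,0,0,0,0,0],[0,0,0,0,0,0],[0,0,0,0,0,0]]'
python3 - <<'E'
from h import *
s=camera("side"); o=ctrl.get_obs();print(o["eef_pos"])
p=o["eef_pos"]; print("expected in crop (x5): cup mouth,top,tcp, seat top",((proj(s,[[p[0],p[1],p[2]-.015],[p[0],p[1],p[2]+.033],p,[.556,-.2813,.158]])-[260,110])*5).round().tolist())
cv2.imwrite("pics/s2.png",cv2.resize(s["color"][110:220,260:410],None,fx=5,fy=5,interpolation=cv2.INTER_CUBIC))
E
```

```text
time_s: 5.4
eef_pos: [0.4218, -0.2977, 0.2038]
eef_rot: [-0.0, 0.984, 0.179, -0.0]
wrist_force: [-0.2, 0.3, -0.4]
opening: 0.571
grasp_force: 60.7
time_s: 6.65
eef_pos: [0.5553, -0.2812, 0.2043]
eef_rot: [0.0, 0.984, 0.179, -0.0]
wrist_force: [0.1, 0.0, -1.0]
opening: 0.572
grasp_force: 60.7
[ 0.55534164 -0.28120836  0.20442655]
expected in crop (x5): cup mouth,top,tcp, seat top [[368.0, 346.0], [374.0, 246.0], [370.0, 315.0], [365.0, 410.0]]
```

View pics/s2.png

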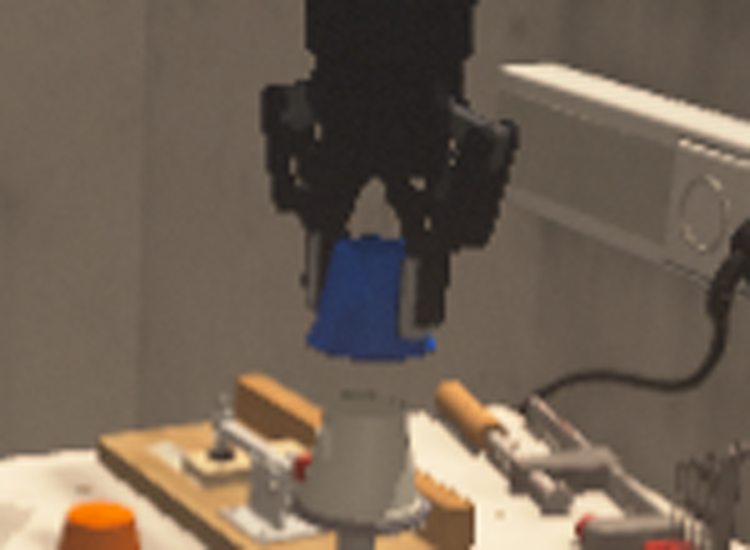

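The cup is upright, with its mouth at (370,345) above the seat top at (365,402), as expected. I descend to about 5 mm above full nest.

```bash
python3 -m pendant '[[0.003,0,-0.03,0,0,0],[0,0,-0.04,0,0,0],[0,0,-0.05,0,0,0],[0,0,-0.05,0,0,0],[0,0,-0.04,0,0,0],[0,0,-0.03,0,0,0],[0,0,-0.02,0,0,0],[0,0,-0.015,0,0,0],[0,0,0,0,0,0],[0,0,0,0,0,0]]'
python3 -m pendant '[[0,0,-0.005,0,0,0],[0,0,-0.005,0,0,0],[0,0,-0.005,0,0,0],[0,0,-0.005,0,0,0],[0,0,-0.003,0,0,0],[0,0,0,0,0,0],[0,0,0,0,0,0],[0,0,0,0,0,0],[0,0,0,0,0,0],[0,0,0,0,0,0]]'
```

```text
time_s: 7.95
eef_pos: [0.5565, -0.2811, 0.1496]
eef_rot: [0.0, 0.984, 0.179, 0.0]
wrist_force: [0.4, 1.3, -0.1]
opening: 0.571
grasp_force: 60.7
time_s: 9.2
eef_pos: [0.5565, -0.281, 0.1447]
eef_rot: [0.0, 0.984, 0.179, 0.0]
wrist_force: [-1.1, 0.9, 3.7]
opening: 0.569
grasp_force: 61.4
```

```bash
python3 -m pendant '[[0,0,0,0,0,0],[0,0,0,0,0,0],[0,0,0,0,0,0],[0,0,0,0,0,0],[0,0,0,0,0,0],[0,0,0,0,0,0],[0,0,0,0,0,0],[0,0,0,0,0,0],[0,0,0,0,0,0],[0,0,0,0,0,0]]' 1
python3 -m pendant '[[0,0,0.02,0,0,0],[0,0,0.05,0,0,0],[0,0,0.07,0,0,0],[0,0,0.08,0,0,0],[0,0,0.07,0,0,0],[0,0,0.03,0,0,0],[0,0,0.01,0,0,0],[0,0,0,0,0,0],[0,0,0,0,0,0],[0,0,0,0,0,0]]'
python3 -m pendant '[[-0.02,0.05,0,0,0,0],[-0.04,0.1,0,0,0,0],[-0.06,0.15,0,0,0,0],[-0.06,0.15,0,0,0,0],[-0.06,0.15,0,0,0,0],[-0.05,0.13,0,0,0,0],[-0.03,0.08,0,0,0,0],[-0.017,0.044,0,0,0,0],[0,0,0,0,0,0],[0,0,0,0,0,0]]'
python3 - <<'E'
from h import *
s=camera("side"); 
cv2.imwrite("pics/s3.png",cv2.resize(s["color"][130:250,235:395],None,fx=5,fy=5,interpolation=cv2.INTER_CUBIC))
print(((proj(s,[[.5561,-.2813,.178],[.5561,-.2813,.13]])-[235,130])*5).round().tolist())
E
```

```text
time_s: 10.45
eef_pos: [0.5564, -0.281, 0.1447]
eef_rot: [-0.0, 0.984, 0.179, -0.0]
wrist_force: [0.1, 0.0, 0.5]
opening: 1.0
grasp_force: 0.0
time_s: 11.7
eef_pos: [0.5562, -0.2808, 0.2101]
eef_rot: [-0.0, 0.984, 0.179, -0.0]
wrist_force: [-0.5, -0.4, -0.4]
opening: 0.996
grasp_force: 0.0
time_s: 12.95
eef_pos: [0.4893, -0.1108, 0.2108]
eef_rot: [0.0, 0.984, 0.179, 0.0]
wrist_force: [-0.6, -0.8, 0.1]
opening: 1.0
grasp_force: 0.0
[[493.0, 269.0], [487.0, 365.0]]
```

View pics/s3.png

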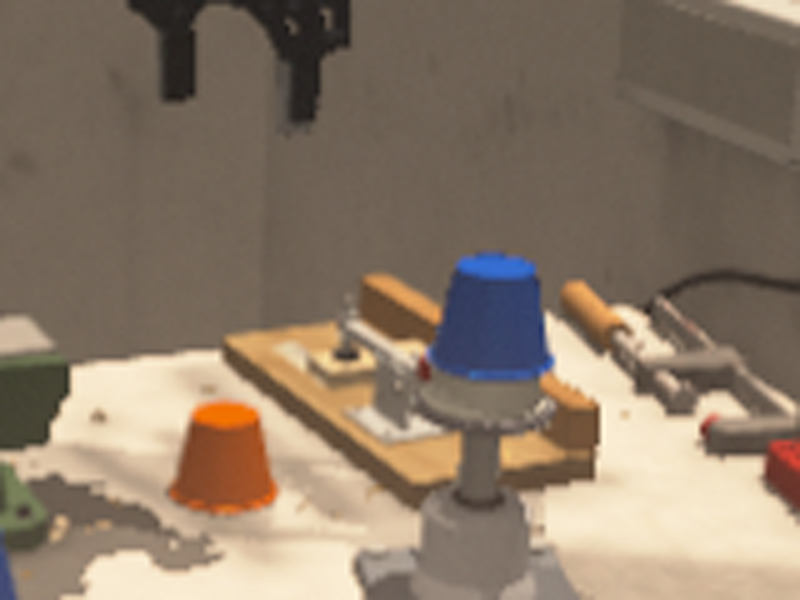

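Blue is level and seated, with its top at (495,266) against the expected (493,269). The gripper stands over orange, whose top is at (228,412). I descend and grasp it.

```bash
python3 -m pendant '[[0,0.004,-0.08,0,0,0],[0,0,-0.14,0,0,0],[0,0,-0.16,0,0,0],[0,0,-0.16,0,0,0],[0,0,-0.16,0,0,0],[0,0,-0.12,0,0,0],[0,0,-0.08,0,0,0],[0,0,-0.05,0,0,0],[0,0,-0.03,0,0,0],[0,0,0,0,0,0]]' 1
python3 -m pendant '[[0,0,0,0,0,0],[0,0,0,0,0,0],[0,0,0,0,0,0],[0,0,0,0,0,0],[0,0,0,0,0,0],[0,0,0,0,0,0],[0,0,0,0,0,0],[0,0,0,0,0,0],[0,0,0,0,0,0],[0,0,0,0,0,0]]' -1
```

```text
time_s: 14.25
eef_pos: [0.4892, -0.1095, 0.0148]
eef_rot: [0.0, 0.984, 0.179, 0.0]
wrist_force: [0.4, 0.1, -0.4]
opening: 1.002
grasp_force: 0.0
time_s: 15.5
eef_pos: [0.4902, -0.1102, 0.0162]
eef_rot: [0.001, 0.984, 0.18, 0.001]
wrist_force: [-0.5, -0.9, 7.6]
opening: 0.576
grasp_force: 60.0
```

```bash
python3 -m pendant '[[0,0,0.035,0,0,0],[0,0,0.09,0,0,0],[0,0,0.13,0,0,0],[0,0,0.16,0,0,0],[0,0,0.17,0,0,0],[0,0,0.17,0,0,0],[0,0,0.14,0,0,0],[0,0,0.09,0,0,0],[0,0,0.04,0,0,0],[0,0,0,0,0,0]]'
python3 -m pendant '[[0.02,-0.05,0,0,0,0],[0.04,-0.1,0,0,0,0],[0.06,-0.15,0,0,0,0],[0.06,-0.15,0,0,0,0],[0.06,-0.15,0,0,0,0],[0.05,-0.13,0,0,0,0],[0.03,-0.085,0,0,0,0],[0.016,-0.043,0,0,0,0],[0,0,0,0,0,0],[0,0,0,0,0,0]]'
python3 - <<'E'
from h import *
s=camera("side"); 
cv2.imwrite("pics/s4.png",cv2.resize(s["color"][100:220,260:410],None,fx=5,fy=5,interpolation=cv2.INTER_CUBIC))
p=ctrl.get_obs()["eef_pos"];print(((proj(s,[[p[0],p[1],p[2]-.015],[p[0],p[1],p[2]+.033],[.556,-.2813,.178]])-[260,100])*5).round().tolist())
E
```

```text
time_s: 16.75
eef_pos: [0.489, -0.1094, 0.2199]
eef_rot: [0.0, 0.984, 0.179, 0.0]
wrist_force: [-0.5, -0.4, -0.5]
opening: 0.575
grasp_force: 60.7
time_s: 18.0
eef_pos: [0.5561, -0.2802, 0.2196]
eef_rot: [-0.0, 0.984, 0.18, -0.0]
wrist_force: [0.3, 0.4, -0.1]
opening: 0.579
grasp_force: 60.7
[[370.0, 364.0], [377.0, 263.0], [368.0, 419.0]]
```

View pics/s4.png

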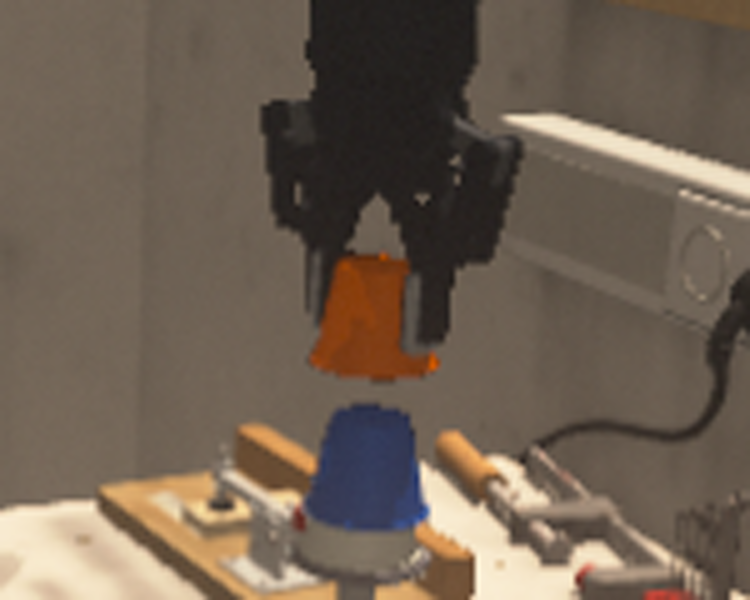

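Orange is upright at (373,315) and centred over blue, whose top is at (368,410). Next I nest it.

```bash
python3 -m pendant '[[0,-0.004,-0.03,0,0,0],[0,0,-0.04,0,0,0],[0,0,-0.05,0,0,0],[0,0,-0.05,0,0,0],[0,0,-0.04,0,0,0],[0,0,-0.025,0,0,0],[0,0,-0.015,0,0,0],[0,0,0,0,0,0],[0,0,0,0,0,0],[0,0,0,0,0,0]]'
python3 -m pendant '[[0,0,-0.005,0,0,0],[0,0,-0.005,0,0,0],[0,0,-0.005,0,0,0],[0,0,-0.005,0,0,0],[0,0,-0.004,0,0,0],[0,0,0,0,0,0],[0,0,0,0,0,0],[0,0,0,0,0,0],[0,0,0,0,0,0],[0,0,0,0,0,0]]'
```

```text
time_s: 19.3
eef_pos: [0.5564, -0.2819, 0.1701]
eef_rot: [0.0, 0.984, 0.179, 0.0]
wrist_force: [0.6, 0.2, -0.3]
opening: 0.575
grasp_force: 60.7
time_s: 20.55
eef_pos: [0.5563, -0.2818, 0.1649]
eef_rot: [0.0, 0.984, 0.179, 0.0]
wrist_force: [-1.2, 0.9, 3.5]
opening: 0.573
grasp_force: 61.4
```

Contact comes at the expected height. Now I push down 25 mm while still gripping.

```bash
python3 -m pendant '[[0,0,-0.01,0,0,0],[0,0,-0.015,0,0,0],[0,0,-0.02,0,0,0],[0,0,-0.02,0,0,0],[0,0,-0.02,0,0,0],[0,0,-0.02,0,0,0],[0,0,-0.015,0,0,0],[0,0,-0.005,0,0,0],[0,0,0,0,0,0],[0,0,0,0,0,0]]'
python3 - <<'E'
from h import *
s=camera("side"); c=camera("top")
A=cv2.resize(s["color"][160:250,290:390],None,fx=6,fy=6,interpolation=cv2.INTER_CUBIC)
cv2.imwrite("pics/s5.png",A)
print(((proj(s,[[.5561,-.2813,z-.025] for z in(.198,.15,.13,.11)])-[290,160])*6).round().tolist())
E
```

```text
time_s: 21.8
eef_pos: [0.5564, -0.2818, 0.1406]
eef_rot: [0.0, 0.984, 0.179, 0.0]
wrist_force: [-3.2, 2.8, 10.8]
opening: 0.576
grasp_force: 62.5
[[261.0, 155.0], [254.0, 270.0], [251.0, 317.0], [247.0, 363.0]]
```

View pics/s5.png

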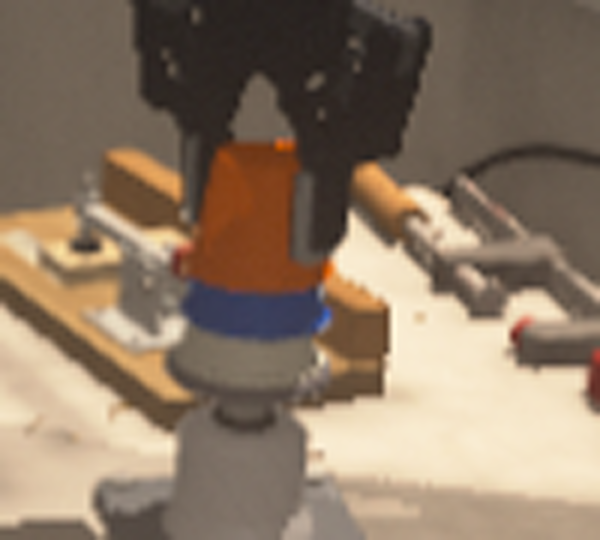

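The stack is level and evenly spaced (orange rim about y 285, blue rim 333, disc 375). The force of 10.8 N agrees with roughly 23 to 24 mm of travel. I add 1 mm, then hold and check for creep.

```bash
python3 -m pendant '[[0,0,-0.005,0,0,0],[0,0,0,0,0,0],[0,0,0,0,0,0],[0,0,0,0,0,0],[0,0,0,0,0,0],[0,0,0,0,0,0],[0,0,0,0,0,0],[0,0,0,0,0,0],[0,0,0,0,0,0],[0,0,0,0,0,0]]'
python3 -m pendant '[[0,0,0,0,0,0],[0,0,0,0,0,0],[0,0,0,0,0,0],[0,0,0,0,0,0],[0,0,0,0,0,0],[0,0,0,0,0,0],[0,0,0,0,0,0],[0,0,0,0,0,0],[0,0,0,0,0,0],[0,0,0,0,0,0]]'
python3 - <<'E'
from h import *
import time
s=camera("side"); a=cv2.imread("pics/s5.png")
A=cv2.resize(s["color"][160:250,290:390],None,fx=6,fy=6,interpolation=cv2.INTER_CUBIC)
# column profile along the stack's axis: row ranges of orange / blue / disc now, in x6 px
h=cv2.cvtColor(A,cv2.COLOR_BGR2HSV)
for nm,I in(("before",a),("now",A)):
    h=cv2.cvtColor(I,cv2.COLOR_BGR2HSV)[:,250]
    o=np.where((h[:,0]<20)&(h[:,1]>180))[0]; b=np.where((h[:,0]>100)&(h[:,0]<130)&(h[:,1]>90))[0]
    print(nm,o.min(),o.max(),b.min(),b.max())
# front rims expected for travel t (mouth radius .029, nearest point towards the camera)
cx=np.array(s["xyz"]); P=np.array([.5561,-.2813]); d=(cx[:2]-P)/np.linalg.norm(cx[:2]-P); F=P+.029*d
for t in(.02,.025,.03): print(t,((proj(s,[[*F,.15-t],[*F,.13-t]])-[290,160])*6).round().tolist())
E
```

```text
time_s: 23.15
eef_pos: [0.5564, -0.2819, 0.1397]
eef_rot: [0.0, 0.984, 0.179, 0.0]
wrist_force: [-2.3, 2.6, 9.9]
opening: 0.574
grasp_force: 62.6
time_s: 24.4
eef_pos: [0.5564, -0.2819, 0.1397]
eef_rot: [0.0, 0.984, 0.179, 0.0]
wrist_force: [-3.9, 3.2, 9.5]
opening: 0.574
grasp_force: 62.6
before 145 286 298 331
now 146 289 303 311
0.02 [[253.0, 283.0], [250.0, 331.0]]
0.025 [[252.0, 295.0], [249.0, 343.0]]
0.03 [[251.0, 307.0], [248.0, 355.0]]
```

Force and rim row don't pin the travel tightly, so I calibrate against the pictures taken at zero travel (s4).

Run:
```python
from h import *
s=camera("side"); now=s["color"]
old=cv2.resize(cv2.imread("pics/s4.png"),(150,120),interpolation=cv2.INTER_AREA) # rows100-220, cols260-410
full=now.copy()
cx=np.array(s["xyz"]); P=np.array([.5561,-.2813]); d=(cx[:2]-P)/np.linalg.norm(cx[:2]-P); F=P+.029*d
def rim(im,r0,c0,lo,hi,cols):
    out=[]
    for c in cols:
        h=cv2.cvtColor(np.ascontiguousarray(im),cv2.COLOR_BGR2HSV)[:,c-c0]
        m=np.where((h[:,0]>=lo)&(h[:,0]<=hi)&(h[:,1]>130))[0]; out.append(m.max()+r0 if len(m) else None)
    return out
cols=range(328,338)
print("s4 blue rim rows",rim(old,100,260,100,130,cols),"pred t=0",proj(s,[*F,.13])[0].round(1))
n=now[160:250,290:390]
print("now blue",rim(n,160,290,100,130,cols)); print("now orange",rim(n,160,290,3,20,cols))
for t in(.02,.0225,.025,.0275): print(t,proj(s,[[*F,.15-t],[*F,.13-t]]).round(1).tolist())
w=old[70:,55:100]; m=now[160:250,315:360]
cv2.imwrite("pics/s6.png",np.hstack([cv2.resize(old[50:120,50:110],(360,420),interpolation=cv2.INTER_CUBIC),cv2.resize(now[165:235,310:370],(360,420),interpolation=cv2.INTER_CUBIC)]))
```

```text
s4 blue rim rows [None, None, None, None, None, None, None, None, None, None] pred t=0 [332.1 207.2]
now blue [None, None, None, None, None, None, None, None, None, None]
now orange [np.int64(207), np.int64(208), np.int64(208), np.int64(208), np.int64(208), np.int64(208), np.int64(208), np.int64(208), np.int64(208), np.int64(208)]
0.02 [[332.1, 207.2], [331.6, 215.2]]
0.0225 [[332.1, 208.2], [331.5, 216.2]]
0.025 [[332.0, 209.2], [331.5, 217.2]]
0.0275 [[331.9, 210.2], [331.4, 218.2]]
```

View pics/s6.png

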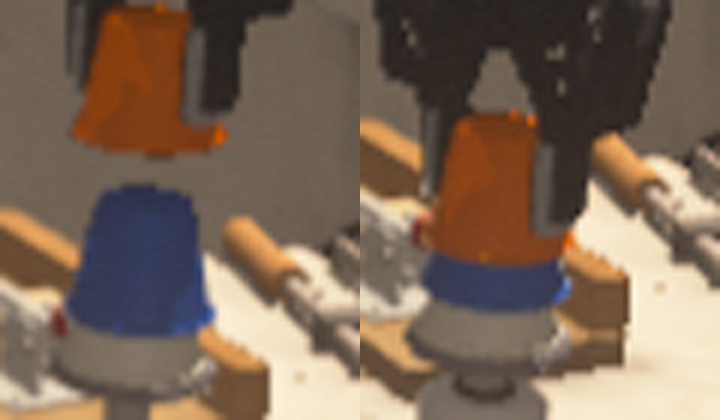

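Left is zero travel and right is now. The blue rim moved from raw row 205.8 to 216.5 and the disc edge from 216.3 to 226.7, which at 0.4 px/mm gives about 26 mm. The TCP moved 25.2 mm after contact. The force of about 10 N plus the cups' weight fits the spring at about 25 mm. The pose is steady, so I hand in.

```bash
python3 -c "
from bench import ctrl
print(ctrl.hand_in())"
```

```text
the job is handed in; nothing more can be done
None
```

I nested the blue cup on the white one and the orange cup over it, then handed in with the arm holding the stack down about 25 mm; the red pointer was hidden from the camera, so the travel comes from the arm's movement, the push force and how far the cups moved in the pictures.

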